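# Lock the tube rack on the bench shaker

## Task

Clamp the orange tube rack on the shaker: with the fingertips, push the red knob away along the yellow-edged slot until it meets the end, then push it sideways round the corner to the far end of the short leg so that the clamp is locked. Push the knob gently from outside: do not pinch it or lift it, do not handle the rack, and leave everything else where it stands.

Things in the scene. Friction and masses are not known exactly. Their poses are not given: they have to be found in the camera images.
- shaker: white bench shaker fixed to the table, 315 x 240 mm (its x -155 to 160 mm, y -120 to 120), deck 50 mm high; origin on the table surface. Its x axis points the way the knob is pushed first (roughly away from the robot), y (left) the way it is pushed second, z up. Blue cover at x -150 to -20, y -80 to 80 mm, top at 80 mm. Fixed stop for the rack: inner face at x 139 mm, top at 85 mm
- knob_center (a point): centre of the red knob, a vertical cylinder 30 mm across, 40 mm high: underside 2.5 mm above the cover, top 122.5 mm above the table (this point at 102.5 mm). Its 10 mm pin runs in the slot with 2 mm of play. Push it from one side at a time; pressing two opposite sides at once is a pinch. Over 60 N on it is too much; 10 to 15 N at the slot's ends is plenty
- slot_start (a point): point on the cover's top (80 mm above the table) over the near end of the long leg of the yellow-edged L-shaped slot: knob axis at clamp = 0, latch = 0; shaker x -100 mm, y 0. The slot is 14 mm wide with hard end walls, its inner corner rounded to 6 mm
- slot_corner (a point): point on the cover's top over the corner of the slot: knob axis after the first push; shaker x -40 mm, y 0. The long leg is 60 mm
- slot_end (a point): point on the cover's top over the end of the slot's short leg, the locked place: shaker x -40 mm, y +32 mm. The short leg is 32 mm, to the shaker's left
- clamp (a joint): travel of clamp jaw and knob along the shaker's x, m: 0 open, 0.060 (0.062 with play) at the slot's corner; starts at 0 to 0.015. Stays where left, no return spring; about 2 to 4 N moves it, up to 10 N once the jaw meets the rack. Jaw: 130 mm wide, top at 88 mm, its back 85 mm and its face 95 mm ahead of the knob's axis
- latch (a joint): travel of the knob along the shaker's y, m: 0 in the long leg, 0.032 (0.034 with play) locked at the end of the short leg; about 2 N moves it and it stays where left
- lift (a joint): height of the knob above its resting place, m: 0 down. A light spring (3 to 4 N) holds it down; it could be pulled up 25 mm, out of the slot, which is not allowed: back off sideways before raising the fingers
- rack: orange rack with red and blue capped tubes, 80 mm along its x, 140 mm along its y, 46 mm high, 69 mm with the caps, about 0.35 kg; stands loose on the shaker's deck (50 mm) between jaw and stop, a little askew; origin under its centre. The jaw pushes it up to the stop and squares it; clamped, its origin is at shaker x of about 95 to 99 mm
- tipbox: blue pipette-tip box, 120 x 85 x 71 mm, loose; origin under its centre
- yellow_rack: yellow rack with white-capped tubes, 60 x 150 x 57 mm, loose; origin under its centre
- reagent: bottle with blue cap, 60 mm across, 120 mm high, loose; origin under its centre
- beaker: glass beaker, 70 mm across, 80 mm high, loose; origin under its centre
- pipette: white pipette lying down, 260 mm long along its own x, 28 mm high, loose; origin under its middle
- marker: black marker lying down, 120 mm long along its own x, 16 mm thick, loose; origin on the surface, under its middle
- vial: small jar with a green cap, 22 mm across, 42 mm high, standing loose on the shaker's deck (deck height 50 mm) at its near left edge, 115 mm nearer the robot than the shaker's origin and about 100 mm to its left (in the shaker's own axes); origin under its centre
Mind the look-alikes: they are no part of the job. There is more than one size of the rack; the job needs the middle-sized.

How it is judged (in metres and radians):
On the way, in this order (a step that is already met when the one before it is completed fails the run):
1. the knob is pushed along the long leg to the corner (value of joint clamp above 0.055 m and value of joint latch below 0.01 m), for 0.1 s.
2. the knob is pushed to the end of the short leg (value of joint latch above 0.027 m and value of joint clamp above 0.056 m), for 0.2 s.
At the end, for the whole second after the job is handed in: Clamp travel over 56 mm and latch travel over 27 mm (locked in the short leg), knob down within 3 mm, rack upright (0.05 rad) on the deck, its origin 92 to 102 mm along the shaker's x and within 30 mm of its middle, square to it within 0.08 rad, all at rest (all of step 2 and value of joint lift below 0.003 m and x of rack in the frame of shaker between 0.092 and 0.102 m and y of rack in the frame of shaker between -0.03 and 0.03 m and z of rack in the frame of shaker below 0.054 m and angle between rack's own z axis and vertical below 0.05 rad and angle between the x axis of rack and the x axis of shaker, either way round below 0.08 rad and linear speed of rack below 0.02 m/s and velocity of joint each of clamp, latch below 0.01 m/s); the robot touches nothing.
It fails at once if the knob is lifted more than 6 mm, or pinched (fingers press on two opposite sides at once, over 3 N each) (value of joint lift above 0.006 m or (contact force between the fingers and lift_c1 above 3 N and contact force between the fingers and lift_c5 above 3 N) or (contact force between the fingers and lift_c2 above 3 N and contact force between the fingers and lift_c6 above 3 N) or (contact force between the fingers and lift_c3 above 3 N and contact force between the fingers and lift_c7 above 3 N) or (contact force between the fingers and lift_c4 above 3 N and contact force between the fingers and lift_c8 above 3 N)).
It fails at once if the knob is forced (over 60 N) (contact force between the fingers and lift above 60 N).
It fails at once if the rack is lifted over 10 mm or tipped (z of rack in the frame of shaker above 0.06 m or angle between rack's own z axis and vertical above 0.25 rad).
It fails at once if the rack is handled by the robot (contact force between any of the fingers, the arm and rack above 3 N).
It fails at once if another thing is disturbed by more than 20 mm (distance of any of tipbox, yellow_rack, reagent, beaker, pipette, marker, vial from where it was at the start of the episode above 0.02 m).
It also fails if it takes over 45 s, if anything falls off the work surface, if the arm or the gripper's body presses on something with over 40 N, if the wrist force passes 120 N, or if a joint passes its speed limit or range.

## Robot

A 6-joint arm with a two-finger parallel gripper is mounted at the origin on the work surface. World frame = base frame: x ahead of the robot, y to its left, z up, the work surface at z = 0. Lengths are in m, angles in degrees, forces in N, time in s.
With the tool pointing down it reaches from about 0.25 to 0.725 m from the base axis. Payload 9.7 kg.
Tool frame: the origin (TCP) lies between the finger pads; the fingertips stand 11 mm ahead of it and the grasp point (between the pads) lies 8 mm behind it; y points along the fingers, x is the direction in which the jaws open and shut, and the axes are right-handed (so a half turn about y gives the same grasp; the last joint's range is limited). The gripper opens to 85 mm and grips with 20 to 120 N. Pads are 22 mm wide; open, the fingers measure 114 mm over their backs; the gripper's body (76 mm by 85 mm) begins 54 mm behind the grasp point. The pads swing forward as they close: fully open they stand 13 mm farther back than shut.
Start: joints at [-73.052, 4.979, 10.078, 95.1, 0, 90], TCP at [0.16, -0.526, 0.242] pointing down, gripper open.
Joint ranges: [-179.16, 179.16], [-48.56, 103.87], [-65.8, 70.77], [-126.05, 130.52], [-82.76, 87.17], [-180, 180]. Speed limits (degrees/s): [127.2, 127.2, 147.25, 180, 180, 180].

## Interface

Orientations are given as [roll, pitch, yaw] about the fixed x, y, z axes, in that order (R = Rz(yaw) Ry(pitch) Rx(roll)).
In Python, from workcell import bot, vision gives the robot as it stands. The module is installed in compiled form; this text tells all that it offers.
- The arm moves only by the shell command python3 -m crank 'ROWS' [OPENING] [FORCE]. ROWS is text: rows parted by semicolons, each of 6 numbers parted by spaces: the shift along the tool's x, y, z in m, then the turn, a rotation vector about the tool's x, y, z in rad. A call has 1 to 8 rows; each row is the pose to reach, as a shift and turn from the pose commanded when the call began, along the tool's axes at that moment; what a row does not reach only later rows make up. A row lasts 1/10 s, in which the tool goes at most 50 mm and 8.59 degrees, less where a joint would pass 70% of its speed; a pose out of reach is approached as far as the arm can. A call with a gripper value outside its range is refused whole. OPENING is the gripper's target within -1 to 1 (shut at 1, half-way at 0, fully open at -1), set as the call begins (- or left out, the last holds). The fingers move at their own pace and stop on an object; FORCE is the grip in N (left out, the last holds). Time passes only in rows, so rows that repeat a pose let the fingers close. It gives the time, the measured TCP pose, the force and the opening at its end, in the units of the state.
- bot.get_obs(): the state, without advancing time (a new reading comes with each control period).
- vision.camera(name): name is "scene" or "top"; returns the picture (480x640x3 uint8, red, green, blue); there is no depth.
- vision.get_calibration(name): a dict with "fx", "fy", "cx", "cy" (pixels), "rvec" (rotation vector, rad) and "tvec" (3), from world to camera coordinates, as OpenCV has them. Camera axes: x right, y down, z forward; pixel columns grow to the right and rows downward; lengths in m; the calibration is good to about 2 mm. A picture is of the moment at which its call begins. get_calibration takes no time and is no camera call.
- bot.job_done(): hands the job in, once; it reports no verdict.
The state is a dict: "time": time; "q": joint angles; "qd": joint speeds; "joint_efforts": joint torques, N m; "ee_pos": TCP position; "tcp_rot": TCP orientation; "wrist_force": force on the tool from outside, world axes, zero at the start; "torque": the same for the moment, N m; "opening": finger opening in m.
Only numpy, scipy, OpenCV 4.12 (cv2) and the standard library are available. Lean on these libraries where they do the work, as an engineer would, in place of code of your own. Each camera call takes 0.05 s, during which the arm holds its last target. There are 200 camera calls.

## Working session

There is one attempt and no reset: what is moved stays moved. The work goes in short steps, Python scripts to look and compute and a shell command to move; the robot and the scene stay as the last step left them, time stands still between calls to the robot, and variables do not carry over. Pictures are saved under pics/ and viewed, about 8 in all and at most 12, crops included, and the job is handed in when it is done.

```bash
mkdir -p pics && python3 - <<'E'
from workcell import bot, vision
import cv2
for n in("scene","top"):
    im=vision.camera(n); cv2.imwrite(f"pics/{n}0.png",im[:,:,::-1])
    print(vision.get_calibration(n))
print(bot.get_obs())
E
```

```text
{'fx': 528.5302251232928, 'fy': 528.5302251232928, 'cx': 315.72775539523894, 'cy': 238.66187884971956, 'rvec': array([ 2.10142125,  1.35323003, -0.47935754]), 'tvec': array([-0.20579793, -0.34774766,  1.67717331])}
{'fx': 492.9420338265094, 'fy': 492.9420338265094, 'cx': 319.25786845612356, 'cy': 235.66835498955686, 'rvec': array([ 2.18476655, -2.17519137,  0.05734645]), 'tvec': array([-0.03359759,  0.57161704,  1.41454764])}
{'time': 0.1, 'q': array([-7.30498961e+01,  5.00673701e+00,  1.00386213e+01,  9.50996894e+01,
       -3.00997834e-04,  8.99986171e+01]), 'qd': array([-0.04056788, -0.04536715,  0.13982194, -0.10666965,  0.07122768,
       -0.10133598]), 'joint_efforts': array([ 7.00730482e-06, -5.21559978e+01,  4.65654874e+01,  1.59374432e-02,
        4.20799097e-05, -2.28621440e-05]), 'ee_pos': array([ 0.16028739, -0.52591899,  0.24166225]), 'tcp_rot': array([-9.00002994e+01,  6.78050674e-02, -7.30485132e+01]), 'wrist_force': array([-0.35491435, -0.02065635, -0.07080618]), 'torque': array([-0.02470246,  0.04337326, -0.02182849]), 'opening': 0.08535649380933934}
```

View pics/top0.png

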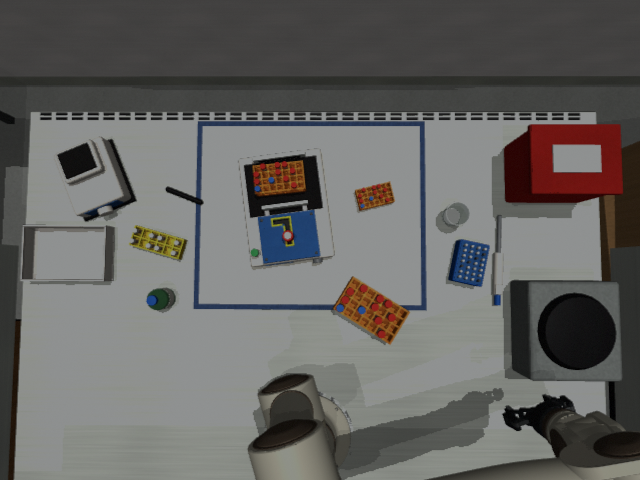

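View pics/scene0.png

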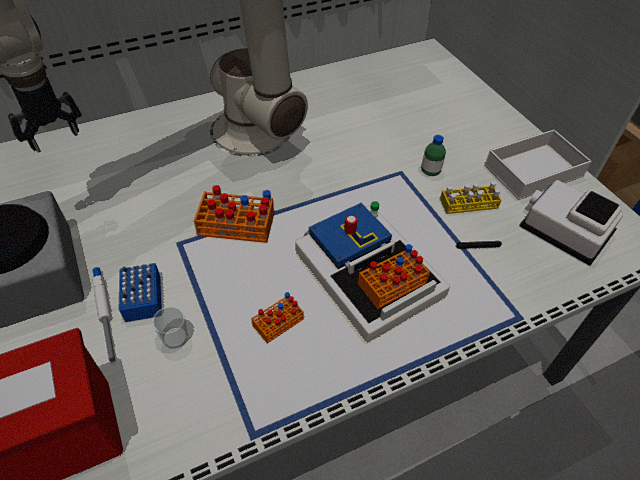

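The top view shows the shaker at about (285,207), with the knob at (288,236) and the vial at (255,253). The scene view shows the knob at (350,223). I'll enlarge both.

```bash
python3 - <<'E'
import cv2,numpy as np
a=cv2.imread("pics/top0.png")[145:275,225:345]; b=cv2.imread("pics/scene0.png")[190:345,285:455]
a=cv2.resize(a,None,fx=4.5,fy=4.5,interpolation=cv2.INTER_CUBIC)
cv2.imwrite("pics/topc.png",cv2.convertScaleAbs(a,alpha=1.3))
b=cv2.resize(b,None,fx=3.8,fy=3.8,interpolation=cv2.INTER_CUBIC)
cv2.imwrite("pics/scenec.png",cv2.convertScaleAbs(b,alpha=1.3))
E
```

```text
(no output)
```

View pics/topc.png

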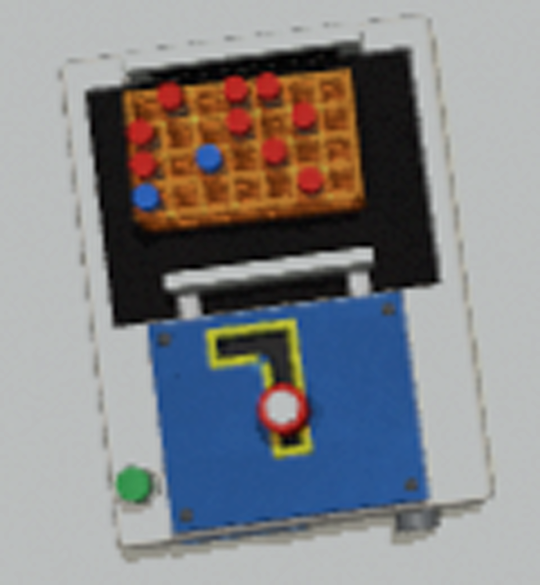

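View pics/scenec.png

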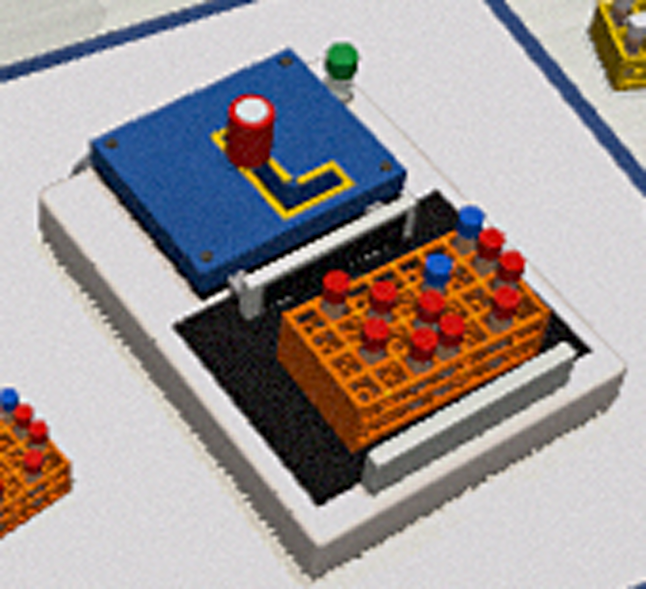

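```bash
cat > h.py <<'E'
import cv2,numpy as np
from workcell import vision
from scipy.optimize import least_squares
def proj(n,P):
    c=vision.get_calibration(n);K=np.array([[c['fx'],0,c['cx']],[0,c['fy'],c['cy']],[0,0,1]])
    return cv2.projectPoints(np.array(P,float),c['rvec'],c['tvec'],K,None)[0][:,0]
def ray(n,uv,z):
    c=vision.get_calibration(n);R=cv2.Rodrigues(c['rvec'])[0]
    d=R.T@np.array([(uv[0]-c['cx'])/c['fx'],(uv[1]-c['cy'])/c['fy'],1]);o=-R.T@c['tvec']
    return o+d*(z-o[2])/d[2]
E
python3 - <<'E'
from h import *
C=[(-.15,.08,.08),(-.15,-.08,.08),(-.02,-.08,.08),(-.02,.08,.08)]
D=[(.16,.12,.05),(.16,-.12,.05),(-.155,-.12,.05),(-.155,.12,.05)]
T=np.array([(173,532),(428,500),(403,291),(148,325),(62,65),(432,15),(493,495),(118,545)])/4.5+[225,145]
S=np.array([(290,50),(90,145),(200,290),(407,172),(625,370),(318,545),(40,195)])/3.8+[285,190]
L=np.array(C+D);LS=L[[0,1,2,3,4,5,6]]
def w(p,L):
    c,s=np.cos(p[2]),np.sin(p[2]);return np.c_[p[0]+c*L[:,0]-s*L[:,1],p[1]+s*L[:,0]+c*L[:,1],L[:,2]]
r=lambda p:np.r_[proj("top",w(p,L))-T,proj("scene",w(p,LS))-S].ravel()
o=least_squares(r,[.55,.05,.1],loss='soft_l1');p=o.x
print(p,np.degrees(p[2]));print(r(p).reshape(-1,2).round(1).tolist())
for n,uv in(("top",(282/4.5+225,408/4.5+145)),("scene",(251/3.8+285,110/3.8+190))):
    k=ray(n,uv,.1225);c,s=np.cos(p[2]),np.sin(p[2]);d=k[:2]-p[:2]
    print(n,k.round(4),"in shaker",c*d[0]+s*d[1],-s*d[0]+c*d[1])
for q in[(-.1,0,.08),(-.04,0,.08),(-.04,.032,.08)]:
    print(w(p,np.array([q])).round(4))
E
```

```text
[0.6530728  0.06444152 0.13284393] 7.61139635631003
[[-0.4, -1.3], [0.0, -1.5], [-0.4, -1.2], [-0.4, -1.4], [-1.0, -2.3], [-0.7, -2.0], [-0.1, -0.2], [-0.6, -0.4], [-1.2, -1.0], [-1.3, -1.7], [-1.0, -4.4], [-1.1, -0.6], [0.8, -1.3], [-1.8, 0.4], [-2.9, -1.8]]
top [0.5645 0.0527 0.1225] in shaker -0.08939802011452481 8.126797800199134e-05
scene [0.5699 0.0552 0.1225] in shaker -0.08366031827092403 0.0019014619195160277
[[0.554  0.0512 0.08  ]]
[[0.6134 0.0591 0.08  ]]
[[0.6092 0.0909 0.08  ]]
```

```bash
python3 -m crank '-.03 0 .034 0 -.14 0;-.06 0 .068 0 -.28 0;-.09 0 .102 0 -.42 0;-.12 0 .136 0 -.56 0;-.15 0 .17 0 -.7 0;-.18 0 .204 0 -.84 0;-.21 0 .238 0 -.98 0;-.24 0 .272 0 -1.12 0' 1 20
```

```text
time: 0.9
ee_pos: [0.351, -0.2155, 0.2422]
tcp_rot: [-90.0, -0.0, -8.6]
wrist_force: [0.4, -0.2, -0.1]
opening: 0.0001
```

```bash
python3 -m crank '.017 0 .041 0 -.07 0;.034 0 .081 0 -.14 0;.05 0 .122 0 -.21 0;.067 0 .162 0 -.287 0;.083 0 .203 0 -.287 0;.1 0 .243 0 -.287 0;.1168 .03 .2834 0 -.2873 0;.1168 .06 .2834 0 -.2873 0' && python3 - <<'E'
from workcell import bot, vision
import cv2,numpy as np
t=vision.camera("top")[145:275,225:345,::-1];s=vision.camera("scene")[150:280,285:405,::-1]
f=lambda a:cv2.convertScaleAbs(cv2.resize(a,None,fx=3.3,fy=3.3,interpolation=cv2.INTER_CUBIC),alpha=1.3)
cv2.imwrite("pics/c1.png",np.hstack([f(t),f(s)]));print(bot.get_obs()["ee_pos"],bot.get_obs()["tcp_rot"])
E
```

```text
time: 1.7
ee_pos: [0.5116, 0.0482, 0.1813]
tcp_rot: [-90.0, -0.1, 7.8]
wrist_force: [-0.8, -0.8, -1.2]
opening: -0.0003
[0.50801545 0.04565576 0.17765796] [-89.981561     0.43961741   7.70504681]
```

View pics/c1.png

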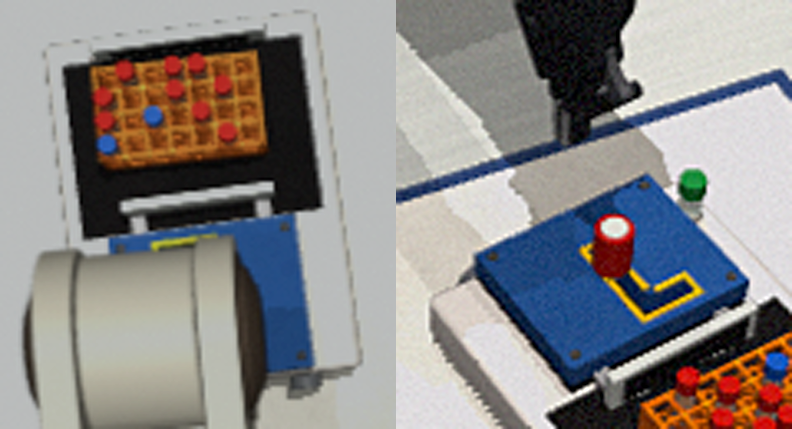

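The scene view shows the closed fingertips near (570,140), with a protruding part at (635,95). I'll overlay the projected tool axes to find out which way that part points.

```bash
python3 - <<'E'
from h import *
from workcell import bot
from scipy.spatial.transform import Rotation as Ro
o=bot.get_obs();p=o["ee_pos"];R=Ro.from_euler("xyz",o["tcp_rot"],degrees=True).as_matrix();print(p,R.round(2).tolist())
im=vision.camera("scene")[:,:,::-1]
x0,y0,k=305,120,6
a=cv2.resize(im[y0:y0+95,x0:x0+120],None,fx=k,fy=k,interpolation=cv2.INTER_CUBIC);a=cv2.convertScaleAbs(a,alpha=1.8)
for L,c in(((0,.011,0),(0,255,0)),((.03,.011,0),(0,0,255)),((-.03,.011,0),(0,0,120)),((0,.011,.03),(255,0,0)),((0,-.062,0),(0,255,255)),((.03,-.03,0),(255,0,255)),((0,-.03,.03),(255,255,0))):
    q=proj("scene",[p+R@np.array(L)])[0];cv2.circle(a,tuple(int(v) for v in (q-[x0,y0])*k),4,c,-1)
cv2.imwrite("pics/c2.png",a)
E
```

```text
[0.50801545 0.04565576 0.17765796] [[0.99, -0.01, -0.13], [0.13, -0.0, 0.99], [-0.01, -1.0, 0.0]]
```

View pics/c2.png

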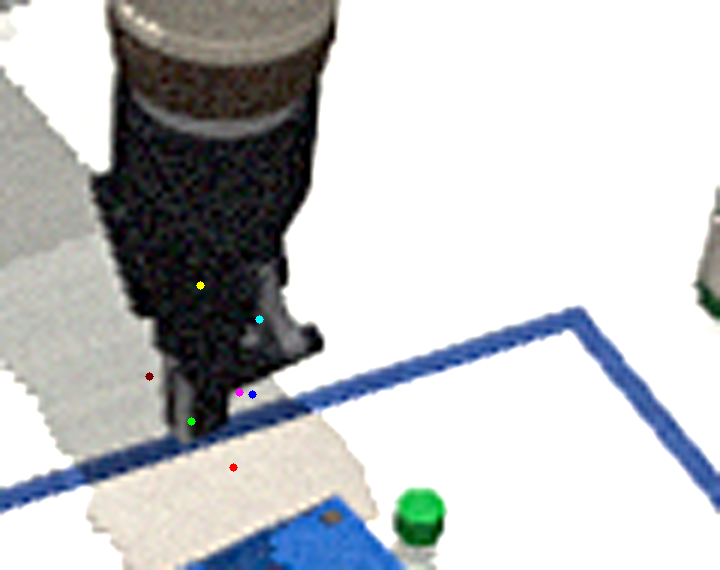

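The fingertip projection matches the image. The elbows sit about 50 mm out at roughly 75 mm above the tips, which clears the knob. Next I descend behind the knob and approach it.

```bash
python3 -m crank '0 .03 0 0 0 0;0 .06 0 0 0 0;0 .077 0 0 0 0;0 .077 0 0 0 0;0 .077 0 0 0 0' && python3 -m crank '.003 0 0 0 0 0;.006 0 0 0 0 0;.009 0 0 0 0 0;.012 0 0 0 0 0;.015 0 0 0 0 0;.018 0 0 0 0 0;.018 0 0 0 0 0'
```

```text
time: 2.35
ee_pos: [0.5102, 0.0441, 0.1074]
tcp_rot: [-90.0, -0.1, 7.5]
wrist_force: [-0.1, 0.1, 1.2]
opening: -0.0001
time: 3.05
ee_pos: [0.5278, 0.0472, 0.1051]
tcp_rot: [-90.0, 0.0, 7.6]
wrist_force: [0.7, 0.4, -1.3]
opening: -0.0001
```

```bash
python3 -m crank '.002 0 0 0 0 0;.004 0 0 0 0 0;.006 0 0 0 0 0;.008 0 0 0 0 0;.01 0 0 0 0 0;.012 0 0 0 0 0;.014 0 0 0 0 0;.016 0 0 0 0 0' && python3 -m crank '.002 0 0 0 0 0;.004 0 0 0 0 0;.006 0 0 0 0 0;.008 0 0 0 0 0;.01 0 0 0 0 0;.012 0 0 0 0 0;.014 0 0 0 0 0;.016 0 0 0 0 0'
```

```text
time: 3.85
ee_pos: [0.5433, 0.0492, 0.1053]
tcp_rot: [-90.0, 0.0, 7.6]
wrist_force: [-2.2, -0.9, 0.9]
opening: 0.0003
time: 4.65
ee_pos: [0.5594, 0.0514, 0.1053]
tcp_rot: [-90.0, 0.0, 7.6]
wrist_force: [-1.7, 1.0, 0.3]
opening: 0.0001
```

```bash
python3 -m crank '.002 0 0 0 0 0;.004 0 0 0 0 0;.006 0 0 0 0 0;.008 0 0 0 0 0;.01 0 0 0 0 0;.012 0 0 0 0 0;.014 0 0 0 0 0;.016 0 0 0 0 0' && python3 -m crank '.001 0 0 0 0 0;.002 0 0 0 0 0;.003 0 0 0 0 0;.004 0 0 0 0 0' && python3 - <<'E'
from workcell import bot, vision
import cv2,numpy as np
t=vision.camera("top")[145:275,225:345,::-1];s=vision.camera("scene")[170:300,305:425,::-1]
f=lambda a:cv2.convertScaleAbs(cv2.resize(a,None,fx=3.3,fy=3.3,interpolation=cv2.INTER_CUBIC),alpha=1.3)
cv2.imwrite("pics/c3.png",np.hstack([f(t),f(s)]))
E
```

```text
time: 5.45
ee_pos: [0.5751, 0.0535, 0.1053]
tcp_rot: [-90.0, 0.0, 7.6]
wrist_force: [-4.6, 0.7, 2.1]
opening: 0.0002
time: 5.85
ee_pos: [0.5791, 0.0539, 0.1052]
tcp_rot: [-90.0, 0.0, 7.6]
wrist_force: [-4.5, 1.5, 1.5]
opening: -0.0
```

View pics/c3.png

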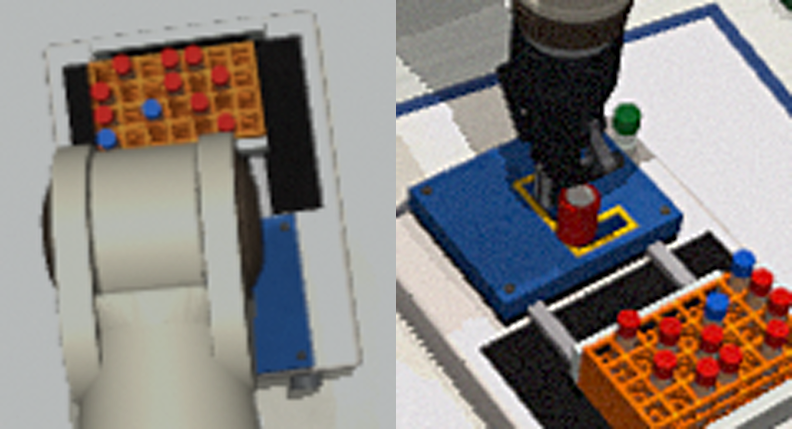

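The finger is behind the knob, and the knob is nearly at the corner with the jaw on the rack. I'll creep on until the force rises.

```bash
python3 -c "
from h import *
k=ray('scene',(360.8,229.1),.1225);d=k[:2]-[.653,.0644];print(k,d@[.9912,.1325])" ; python3 -m crank '.001 0 0 0 0 0;.002 0 0 0 0 0;.003 0 0 0 0 0;.004 0 0 0 0 0;.004 0 0 0 0 0' && python3 -m crank '.001 0 0 0 0 0;.002 0 0 0 0 0;.003 0 0 0 0 0;.003 0 0 0 0 0'
```

```text
[0.60813675 0.06142306 0.1225    ] -0.044862895145041534
time: 6.45
ee_pos: [0.5833, 0.0545, 0.1053]
tcp_rot: [-90.0, -0.0, 7.6]
wrist_force: [-3.1, 0.7, 1.6]
opening: -0.0002
time: 6.85
ee_pos: [0.5862, 0.0549, 0.1053]
tcp_rot: [-90.0, -0.0, 7.6]
wrist_force: [-4.0, 0.5, 1.3]
opening: 0.0001
```

```bash
python3 -m crank '.001 0 0 0 0 0;.002 0 0 0 0 0;.002 0 0 0 0 0' && python3 -m crank '.001 0 0 0 0 0;.001 0 0 0 0 0;.001 0 0 0 0 0'&& python3 -m crank '.001 0 0 0 0 0;.001 0 0 0 0 0;.001 0 0 0 0 0'
```

```text
time: 7.15
ee_pos: [0.5876, 0.0551, 0.1053]
tcp_rot: [-90.0, 0.1, 7.6]
wrist_force: [-7.0, 1.4, 2.3]
opening: 0.0005
time: 7.45
ee_pos: [0.5878, 0.0551, 0.1053]
tcp_rot: [-90.0, 0.1, 7.6]
wrist_force: [-10.9, 0.4, 4.5]
opening: -0.0001
time: 7.75
ee_pos: [0.5879, 0.0552, 0.1052]
tcp_rot: [-90.0, 0.2, 7.6]
wrist_force: [-16.2, -2.1, 7.7]
opening: 0.0001
```

The knob is at the corner: it stopped as the force rose to 16 N, with the axis at shaker x of about -38 mm. Now I back off and go round to its right side.

```bash
python3 -m crank '-.006 0 0 0 0 0;-.018 0 0 0 0 0;-.03 0 0 0 0 0;-.03 0 -.015 0 0 0;-.03 0 -.03 0 0 0;-.03 0 -.045 0 0 0;-.03 0 -.055 0 0 0;-.03 0 -.055 0 0 0' && python3 -m crank '.012 0 0 0 0 0;.024 0 0 0 0 0;.036 0 0 0 0 0;.048 0 0 0 0 0;.056 0 0 0 0 0;.056 0 0 0 0 0;.056 0 0 0 0 0' && python3 - <<'E'
from workcell import bot, vision
import cv2,numpy as np
t=vision.camera("top")[145:275,225:345,::-1];s=vision.camera("scene")[170:300,305:425,::-1]
f=lambda a:cv2.convertScaleAbs(cv2.resize(a,None,fx=3.3,fy=3.3,interpolation=cv2.INTER_CUBIC),alpha=1.3)
cv2.imwrite("pics/c4.png",np.hstack([f(t),f(s)]))
E
```

```text
time: 8.55
ee_pos: [0.5679, -0.0048, 0.1051]
tcp_rot: [-90.0, 0.0, 7.5]
wrist_force: [0.6, -0.1, -0.1]
opening: -0.0
time: 9.25
ee_pos: [0.6228, 0.0044, 0.1051]
tcp_rot: [-90.0, 0.0, 7.6]
wrist_force: [-0.1, -0.6, 1.4]
opening: 0.0002
```

View pics/c4.png

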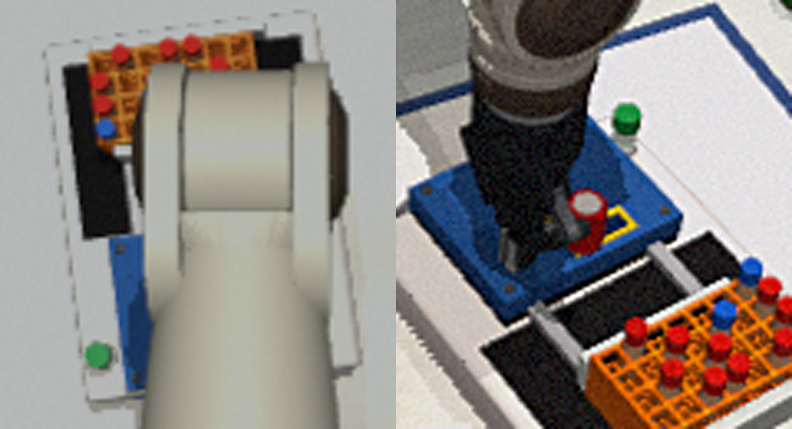

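The finger stands to the right of the knob, and the knob at (587,205) is at the slot's corner. The rack looks to be at the stop. Next is the sideways push.

```bash
python3 -m crank '0 0 .004 0 0 0;0 0 .008 0 0 0;0 0 .012 0 0 0;0 0 .015 0 0 0;0 0 .018 0 0 0;0 0 .021 0 0 0;0 0 .024 0 0 0;0 0 .024 0 0 0' && python3 -m crank '0 0 .002 0 0 0;0 0 .004 0 0 0;0 0 .006 0 0 0;0 0 .008 0 0 0;0 0 .01 0 0 0;0 0 .012 0 0 0' && python3 -m crank '0 0 .002 0 0 0;0 0 .004 0 0 0;0 0 .006 0 0 0;0 0 .008 0 0 0;0 0 .01 0 0 0'
```

```text
time: 10.15
ee_pos: [0.6198, 0.0285, 0.1053]
tcp_rot: [-90.0, 0.0, 7.6]
wrist_force: [-0.4, -0.7, -0.6]
opening: 0.0003
time: 10.75
ee_pos: [0.6183, 0.0399, 0.1053]
tcp_rot: [-90.0, -0.0, 7.6]
wrist_force: [0.6, -1.9, -0.5]
opening: -0.0
time: 11.25
ee_pos: [0.6169, 0.0501, 0.1053]
tcp_rot: [-90.0, 0.0, 7.6]
wrist_force: [-1.1, -1.3, -0.4]
opening: -0.0
```

```bash
python3 -m crank '0 0 .002 0 0 0;0 0 .004 0 0 0;0 0 .006 0 0 0;0 0 .008 0 0 0;0 0 .01 0 0 0;0 0 .012 0 0 0' && python3 -m crank '0 0 .001 0 0 0;0 0 .002 0 0 0;0 0 .003 0 0 0;0 0 .003 0 0 0' && python3 -m crank '0 0 .001 0 0 0;0 0 .002 0 0 0;0 0 .002 0 0 0'
```

```text
time: 11.85
ee_pos: [0.6153, 0.062, 0.1053]
tcp_rot: [-90.0, 0.0, 7.6]
wrist_force: [-1.5, -1.6, 1.7]
opening: 0.0003
time: 12.25
ee_pos: [0.615, 0.0649, 0.1053]
tcp_rot: [-90.0, -0.0, 7.6]
wrist_force: [-0.6, -0.6, -0.0]
opening: 0.0002
time: 12.55
ee_pos: [0.6147, 0.0669, 0.1053]
tcp_rot: [-90.0, 0.0, 7.6]
wrist_force: [-1.4, -0.6, -0.4]
opening: -0.0002
```

```bash
python3 -m crank '0 0 .001 0 0 0;0 0 .002 0 0 0;0 0 .003 0 0 0;0 0 .003 0 0 0' && python3 - <<'E'
from workcell import bot, vision
import cv2,numpy as np
t=vision.camera("top")[145:275,225:345,::-1];s=vision.camera("scene")[170:300,305:425,::-1]
f=lambda a:cv2.convertScaleAbs(cv2.resize(a,None,fx=3.3,fy=3.3,interpolation=cv2.INTER_CUBIC),alpha=1.3)
cv2.imwrite("pics/c5.png",np.hstack([f(t),f(s)]))
E
```

```text
time: 12.95
ee_pos: [0.6143, 0.0699, 0.1053]
tcp_rot: [-90.0, -0.0, 7.6]
wrist_force: [-0.6, -1.0, -0.8]
opening: 0.0002
```

View pics/c5.png

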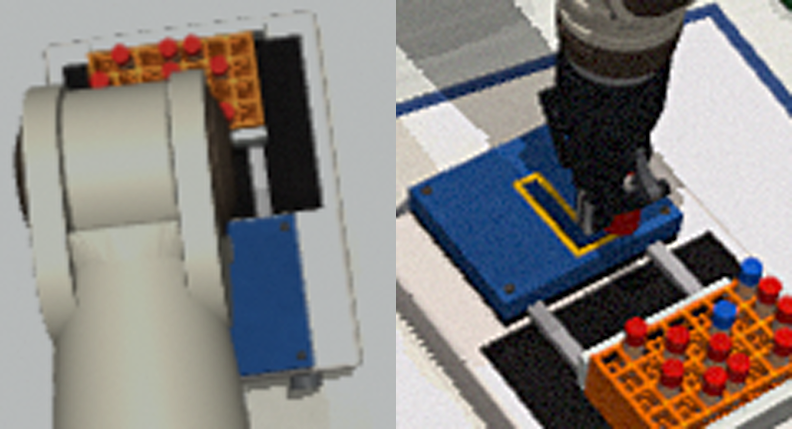

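The knob, now at (625,220), is moving along the short leg ahead of the finger. I'll continue until the force rises.

```bash
python3 -m crank '0 0 .001 0 0 0;0 0 .002 0 0 0;0 0 .002 0 0 0' && python3 -m crank '0 0 .001 0 0 0;0 0 .002 0 0 0;0 0 .002 0 0 0'
```

```text
time: 13.35
ee_pos: [0.6142, 0.0711, 0.1053]
tcp_rot: [-90.1, -0.0, 7.6]
wrist_force: [0.9, -5.1, -0.6]
opening: 0.0
time: 13.65
ee_pos: [0.6141, 0.0714, 0.1054]
tcp_rot: [-90.3, -0.0, 7.5]
wrist_force: [-0.0, -13.8, 0.0]
opening: -0.0002
```

The knob has reached the end of the short leg, with 14 N on a hard stop. I'll back off sideways, raise the fingers and move the arm out of the view.

```bash
python3 -m crank '0 0 -.004 0 0 0;0 0 -.014 0 0 0;0 0 -.026 0 0 0;0 0 -.04 0 0 0;0 0 -.04 0 0 0;0 -.03 -.04 0 0 0;0 -.07 -.04 0 0 0;0 -.11 -.04 0 0 0' && python3 -m crank '-.02 0 -.035 0 0 0;-.04 0 -.07 0 0 0;-.06 0 -.105 0 0 0;-.08 0 -.14 0 0 0;-.1 0 -.175 0 0 0;-.12 0 -.21 0 0 0;-.12 0 -.21 0 0 0;-.12 0 -.21 0 0 0' && python3 - <<'E'
from workcell import bot, vision
import cv2,numpy as np
T=vision.camera("top")[:,:,::-1];cv2.imwrite("pics/topF.png",T)
t=T[145:275,225:345];s=vision.camera("scene")[190:320,325:445,::-1]
f=lambda a:cv2.convertScaleAbs(cv2.resize(a,None,fx=3.3,fy=3.3,interpolation=cv2.INTER_CUBIC),alpha=1.3)
cv2.imwrite("pics/c6.png",np.hstack([f(t),f(s)]))
E
```

```text
time: 14.45
ee_pos: [0.6186, 0.0339, 0.2162]
tcp_rot: [-90.0, 0.1, 7.6]
wrist_force: [0.9, -0.6, 0.4]
opening: -0.0002
time: 15.25
ee_pos: [0.5275, -0.1907, 0.2154]
tcp_rot: [-90.0, -0.0, 7.5]
wrist_force: [-0.2, 0.6, -0.3]
opening: -0.0
```

View pics/c6.png

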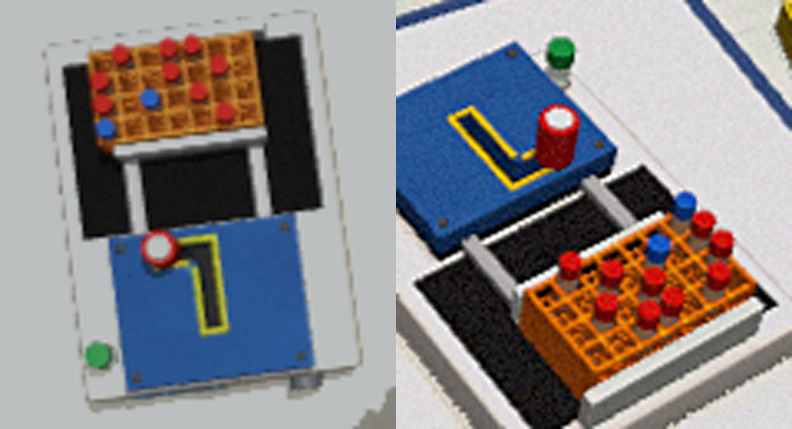

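```bash
python3 - <<'E'
from h import *
from workcell import bot
k=ray('top',(160/3.3+225,248/3.3+145),.1225);d=k[:2]-[.653,.0644];x,y=d@[.9912,.1325],d@[-.1325,.9912];print("clamp,latch",x+.1,y)
if x+.1>.054 and y>.025: bot.job_done(); print("handed in")
E
```

```text
clamp,latch 0.057400580429872464 0.03303814373992039
the job is handed in; nothing more can be done
handed in
```

The rack is clamped and the knob is locked at the end of the short leg; the job was handed in at about 15 s of the 45 s allowed.

**What I did:** With closed fingertips I pushed the knob from behind along the long leg until it stopped at the corner, at about 16 N. I then went round to its right side and pushed it left to the end of the short leg, where it stopped at about 14 N. I backed off sideways before raising the fingers, and the arm now stands clear.

**Last checks:**
- **Knob:** the final top picture puts clamp at about 57 mm and latch at about 33 mm. The image is only good to a few mm, so the clamp figure is close to the 56 mm limit. The finger position at the stop gave about 62 mm, a few mm more than the picture. That figure assumes how far the fingertip's back stands from its centre.
- **Rack:** the pictures show it between jaw and stop and parallel to the jaw. I judged this by eye and did not measure its position or angle.
- **Other things:** the vial is unmoved in the pictures. I did not compare the other loose things with their start positions. The wrist force never read more than about 18 N, and only the knob pushes gave forces above about 2 N.
- **Measurements that disagreed:** the scene camera put the knob about 6 mm farther along the shaker's x than the top camera. I relied on the top camera and on the contact forces.

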